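# Clamp a lock body by wedging the fixture flap

## Robot

A 7-joint arm with a two-finger parallel gripper is mounted at the origin on the work surface. World frame = base frame: x ahead of the robot, y to its left, z up, the work surface at z = 0. Lengths are in m, angles in rad, forces in N, time in s.
With the tool pointing down it reaches from about 0.4 to 0.9 m from the base axis. Payload 5.6 kg.
Tool frame: the origin (TCP) lies on the centre line of the jaws, within the pads' length; the fingertips stand 25 mm ahead of it and the grasp point (between the pads) lies 6 mm ahead of it; z points along the fingers, y is the line along which they close (so a half turn about z gives the same grasp; the last joint's range is limited). The gripper opens to 92 mm and grips with 3 to 60 N. Pads are 20 mm wide; open, the fingers measure 128 mm over their backs; the gripper's body (75 mm by 189 mm) begins 69 mm behind the grasp point.
Start: joints at [-0.043, 0.468, -0.012, 1.603, 0.006, 1.071, -0.056], TCP at [0.65, -0, 0.24] pointing down, gripper open.
Joint ranges: [-2.53, 2.53], [-0.31, 2.02], [-1.57, 1.55], [0.28, 2.44], [-1.29, 4.43], [0.15, 1.84], [-2.92, 2.92]. Speed limits (rad/s): [2.57, 2.57, 3.14, 3.14, 3.14, 3.14, 3.14].

## Interface

Orientations are given as a unit quaternion [x, y, z, w].
In Python, from cell import env gives the robot as it stands. The module is installed in compiled form; this text tells all that it offers.
- The arm moves only by the shell command python3 -m crank 'ROWS' [FORCE]. ROWS is JSON, one flat list of numbers, 5 for each row, row after row: the shift along the world's x, y, z scaled (see below), then the turn about the world's z scaled (see below), then the gripper command: -1 is fully open, 1 is shut, values between are in proportion. A call has 1 to 12 rows; each row is the pose to reach, as a shift and turn from the pose commanded when the call began, turning the shorter way round; what a row does not reach only later rows make up. The controller multiplies each number of a shift by 0.08 m and each number of a turn by 360 degrees. A row lasts 1/12 s, in which the tool goes at most 41.7 mm and 7.16 degrees, less where a joint would pass 70% of its speed; a pose out of reach is approached as far as the arm can. A call with a number of a shift or a turn outside -1 to 1 is refused whole. A call with a gripper value outside its range is refused whole. The fingers move at their own pace and stop on an object; FORCE is the grip in N (left out, the last holds). Time passes only in rows, so rows that repeat a pose let the fingers close. It gives the time, the measured TCP pose, the force, the opening and the grip force at its end, in the units of the state.
- env.read_state(): the state, without advancing time (a new reading comes with each control period).
- env.capture(name): name is "scene" or "side" or "wrist"; returns the picture (420x560x3 uint8, blue, green, red); there is no depth.
- env.camera_info(name): a dict with "intrinsics" (3x3 intrinsics, pixels), "view" (4x4, takes a point from world to camera coordinates); the wrist camera has in their place "hand_eye" (4x4, takes a point from camera to tool coordinates, whose origin is the TCP and whose axes are the flange's). Camera axes: x right, y down, z forward; pixel columns grow to the right and rows downward; lengths in m; the calibration is good to about 2 mm. A picture is of the moment at which its call begins: read the wrist's pose just before it. camera_info takes no time and is no camera call.
- env.hand_in(): hands the job in; it is judged then, once.
The state is a dict: "clock": time; "joint_positions": joint angles; "dq": joint speeds; "effort": joint torques, N m; "tcp_pos": TCP position; "eef_rot": TCP orientation; "wrist_force": force on the tool from outside, world axes, zero at the start; "ft_torque": the same for the moment, N m; "gripper_width": finger opening in m; "grasp_force": force on a finger pad.
Only numpy, scipy, OpenCV 4.12 (cv2) and the standard library are available. Lean on these libraries where they do the work, as an engineer would, in place of code of your own. Each camera call takes 0.05 s, during which the arm holds its last target. There are 200 camera calls.

## Task

Swing the steel flap down onto the grey lock body so that the fixture's staple comes up through the slot in the flap. Then lay the steel wedge on the flap and push it, thin end first, under the staple's crossbar until it jams tight and goes on gripping by itself; a firm push of about 15 N is right, and much more would bend the flap. Leave the wedge jammed there, let go, and do not disturb the other parts on the bench.

Things in the scene. Friction and masses are not known exactly. Their poses are not given: they have to be found in the camera images.
- fixture: Fixture: fixed green plate 290 (x) x 240 (y) x 12 mm on the table; origin at the centre of its underside, z up. Its +x axis points from the flap's free edge to the flap's hinge, and is the way the wedge is pushed. A dark steel staple (two posts and a crossbar) stands on it.
- flap (a joint): Angle in rad of the flap: 0 when shut (lying flat on the lock body), growing as it is raised. Starts partly raised. Its hinge is along the fixture's y at fixture x = +100 mm, z = 42 mm. Stiff hinge: it stays where it is left; about 5 N down at its free edge shuts it.
- flap_edge (a point): Point on the flap's top face, on its centre line, 225 mm from the hinge and 15 mm in from the free edge: where to push it down. The flap is a steel plate 90 mm wide, 5 mm thick, reaching 240 mm from the hinge; a slot 26 mm (x) by 58 mm (y) lets the staple through.
- bar_gap (a point): Point on the fixture (x -25, y 0, z 47 mm) straight below the middle of the staple's crossbar, at the height of the shut flap's top face. Round bar, 12 mm thick, along y; 38 mm clear between its posts (10 mm in x). The bar's underside is 9 to 17 mm above the shut flap's top: it differs each time and is not told. The shut flap's top reaches 115 mm from here towards the fixture's -x.
- lock_body: Grey cast lock body 66 x 108 x 30 mm with a 20 mm steel bolt nose on its +y end, 0.7 kg, loose in low rails on the fixture plate under the flap; origin at the centre of its underside.
- wedge: Loose steel wedge 110 mm long (x), 24 mm wide (y), about 0.2 kg, flat on the table left or right of the fixture; origin on its underside at mid-length. Thin toe (5 mm) at x = +55 mm; the top face rises 1 in 5 from it to 22 mm at the heel. Flat underside, 1 mm higher over the last 10 mm at the toe. It stays jammed when let go; in the jam the push rises with travel.
- wedge_heel (a point): Middle of the back face of the wedge's heel block, 17 mm above its underside. The block is 24 x 24 mm and 34 mm tall, from wedge x = -55 to -31 mm: grip it across y, push on its back face towards wedge +x.
- parallel: Bystander: plain straight steel bar 110 x 24 x 18 mm, no taper, no heel block, on the table on the other side of the fixture from the wedge; origin centre of underside.
- striker_cup: Bystander: brass striker cup, 44 mm wide, 32 mm tall; origin centre of underside.
- spring_a: Bystander: chrome coil spring 22 mm wide, 26 mm tall, standing on the fixture plate; origin centre of underside.
- spring_b: Bystander: chrome coil spring, the same size, standing on the table; origin centre of underside.
- roller: Bystander: yellow nylon roller 24 mm wide, 18 mm tall, on the fixture plate; origin centre of underside.
- coupler: Bystander: aluminium shaft coupler 24 mm wide, 28 mm tall, on the fixture plate; origin centre of underside.
There are look-alikes about, which are no part of the job. Several things have the shape of the lock_body; the one meant has the colours described above. What is shaped like the wedge but orange is not meant.

How it is judged:
On the way, in this order (a step that is already met when the one before it is completed fails the run):
1. the flap is down on the lock body, the wedge not yet under the bar (value of joint flap between -0.05 and 0.05 rad and horizontal distance between wedge and bar_gap above 0.12 m), for 0.2 s.
2. the wedge lies on the shut flap with its toe under the crossbar (value of joint flap between -0.05 and 0.05 rad and x of wedge in the frame of fixture between -0.073 and 0 m and y of wedge in the frame of fixture between -0.015 and 0.015 m and z of wedge in the frame of fixture between 0.04 and 0.055 m and angle between the x axis of wedge and the x axis of fixture, either way round below 0.3 rad and angle between wedge's own z axis and vertical below 0.15 rad), for 0.2 s.
At the end, for the whole second after the job is handed in: Flap shut (0.05 rad) on the lock body (moved under 12 mm); wedge at rest flat on it, toe to the hinge (0.3 rad), within 15 mm of the staple's middle, its toe 7 to 80 mm past the bar; jammed: it presses the flap with over 5 N, the flap the lock body with over 4 N (all of step 2 and contact force between wedge and flap above 5 N and contact force between flap and lock_body above 4 N and distance of lock_body from where it was at the start of the episode below 0.012 m and linear speed of wedge below 0.01 m/s); the robot touches nothing.
It fails at once if the wedge is driven or pressed so hard that it bears on the flap with more than 40 N once its toe is under the bar (contact force between wedge and flap above 40 N and x of wedge in the frame of fixture between -0.073 and 0.1 m).
It fails at once if the robot presses on the flap with more than 30 N (contact force between the arm and flap above 30 N).
It fails at once if a bystander is moved by more than 25 mm (distance of any of parallel, striker_cup, spring_a, spring_b, roller, coupler from where it was at the start of the episode above 0.025 m).
It also fails if it takes over 72 s, if anything falls off the work surface, if the arm or the gripper's body presses on something with over 40 N, if the wrist force passes 120 N, or if a joint passes its speed limit or range.

## Working session

There is one attempt and no reset: what is moved stays moved. The work goes in short steps, Python scripts to look and compute and a shell command to move; the robot and the scene stay as the last step left them, time stands still between calls to the robot, and variables do not carry over. Pictures are saved under pics/ and viewed, at most 10 in all, crops included, and the job is handed in when it is done.

```bash
mkdir -p pics; cat > h.py <<'E'
import numpy as np, cv2
from cell import env
from scipy.spatial.transform import Rotation as R
def cam(n):
    c=env.camera_info(n);K=np.array(c['intrinsics'])
    if n=='wrist':
        s=env.read_state();T=np.eye(4);T[:3,:3]=R.from_quat(s['eef_rot']).as_matrix();T[:3,3]=s['tcp_pos']
        C=T@np.array(c['hand_eye'])
    else: C=np.linalg.inv(np.array(c['view']))
    return K,C
def ray(KC,u,v):
    K,C=KC;return C[:3,3],C[:3,:3]@np.linalg.solve(K,[u,v,1.])
def onz(KC,u,v,z):
    o,d=ray(KC,u,v);return o+d*(z-o[2])/d[2]
def proj(KC,p):
    K,C=KC;q=C[:3,:3].T@(np.array(p)-C[:3,3]);q=K@q;return q[:2]/q[2]
E
python3 - <<'E'
from h import *
s=env.read_state();print({k:np.round(v,3).tolist() for k,v in s.items()})
for n in ['scene','side','wrist']:
    K,C=cam(n);print(n,K.round(1).tolist(),C.round(3).tolist())
a=env.capture('scene');b=env.capture('side');
cv2.imwrite('pics/scene.png',cv2.resize(a,(800,600),interpolation=cv2.INTER_CUBIC));cv2.imwrite('pics/side.png',cv2.resize(b,(800,600),interpolation=cv2.INTER_CUBIC))
E
```

```text
{'clock': 0.0, 'joint_positions': [-0.043, 0.468, -0.012, 1.604, 0.006, 1.071, -0.056], 'dq': [-0.0, -0.001, 0.001, 0.0, -0.001, 0.001, 0.0], 'effort': [-0.0, -52.057, -0.013, -24.375, -0.057, 0.017, 0.0], 'tcp_pos': [0.649, -0.0, 0.239], 'eef_rot': [0.707, 0.707, -0.001, -0.001], 'wrist_force': [-0.02, 0.24, 0.045], 'ft_torque': [-0.028, -0.015, 0.007], 'grasp_force': 0.0, 'gripper_width': 0.092}
scene [[455.0, 0.0, 286.8], [0.0, 455.0, 212.8], [0.0, 0.0, 1.0]] [[-0.324, 0.643, -0.695, 1.337], [0.946, 0.214, -0.242, 0.3], [-0.007, -0.736, -0.677, 0.829], [0.0, 0.0, 0.0, 1.0]]
side [[456.1, 0.0, 278.0], [0.0, 456.1, 209.3], [0.0, 0.0, 1.0]] [[0.978, -0.151, 0.144, 0.404], [-0.208, -0.652, 0.729, -0.806], [-0.017, -0.743, -0.669, 0.842], [0.0, 0.0, 0.0, 1.0]]
wrist [[377.9, 0.0, 281.2], [0.0, 377.9, 206.9], [0.0, 0.0, 1.0]] [[1.0, -0.001, -0.002, 0.651], [-0.002, -0.964, -0.267, 0.076], [-0.001, 0.267, -0.964, 0.383], [0.0, 0.0, 0.0, 1.0]]
```

View pics/scene.png

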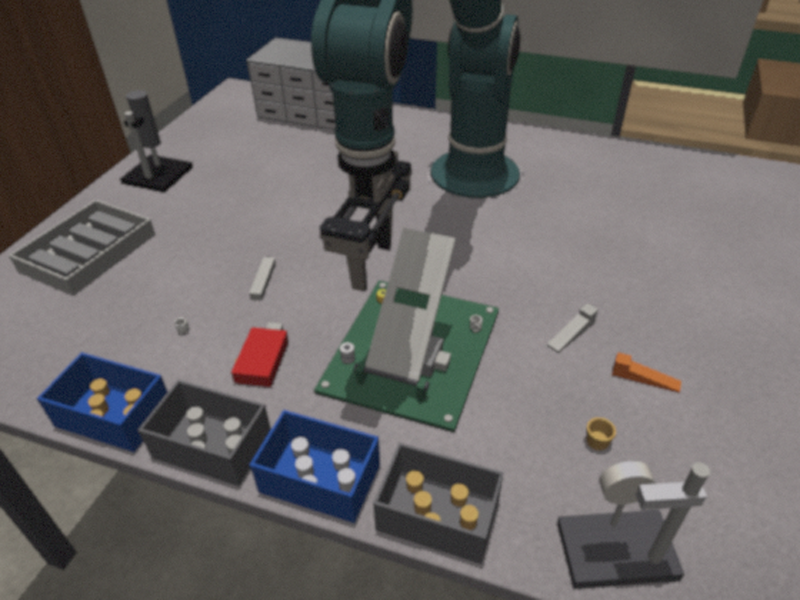

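View pics/side.png

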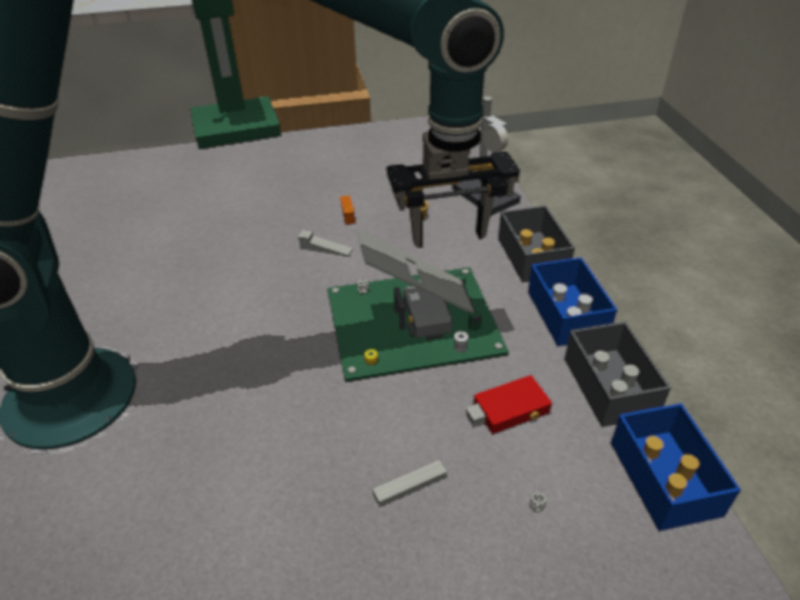

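```bash
python3 - <<'E'
import cv2,numpy as np
from h import *
a=env.capture('scene');b=env.capture('side')
cv2.imwrite('pics/_b.png',b);cv2.imwrite('pics/_a.png',a)
f=lambda im,x,y,w,h,k:cv2.resize(im[y:y+h,x:x+w],None,fx=k,fy=k,interpolation=cv2.INTER_CUBIC)
o=np.zeros((600,800,3),np.uint8)
o[:560,:560]=f(a,215,160,140,140,4)
o[:240,560:]=f(a,375,205,60,60,4)
o[240:480,560:]=f(b,200,150,60,60,4)
cv2.imwrite('pics/c1.png',o)
cv2.imwrite('pics/c2.png',f(b,220,160,150,112,5))
E
```

```text
(no output)
```

View pics/c1.png

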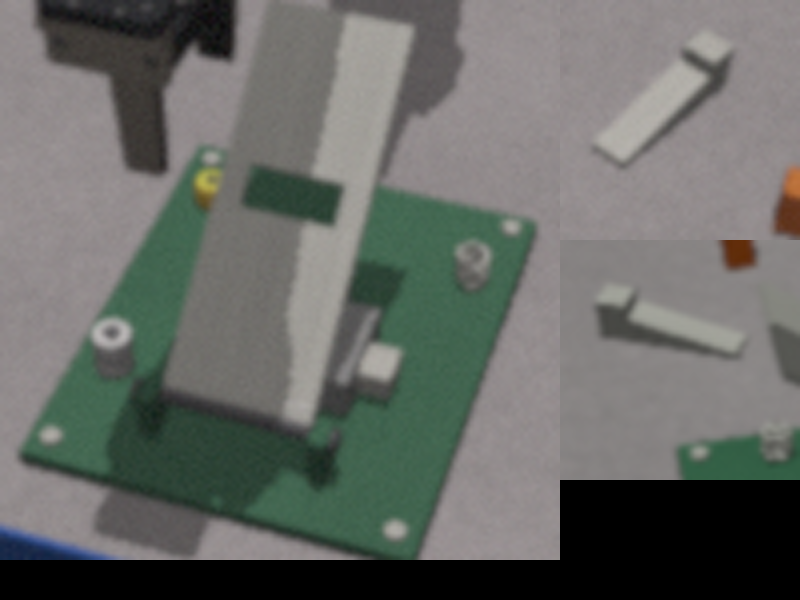

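View pics/c2.png

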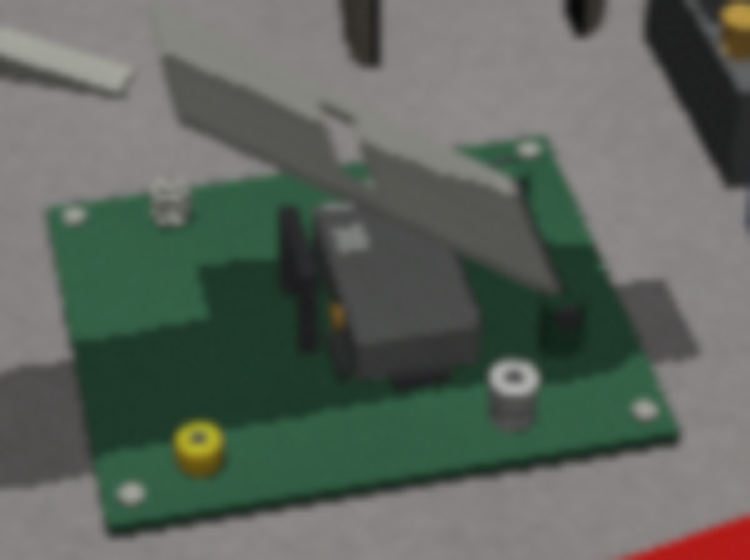

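```bash
cat > fit.py <<'E'
from h import *
from scipy.optimize import least_squares
S=cam('scene');D=cam('side')
n=lambda x,y,ox,oy,k,sx=0,sy=0:np.array([ox+(x-sx+.5)/k-.5,oy+(y-sy+.5)/k-.5])
sc=lambda x,y:n(x,y,215,160,4); sd=lambda x,y:n(x,y,220,160,5)
def T(p,P): 
    c,s=np.cos(p[2]),np.sin(p[2]);return np.array([p[0]+c*P[0]-s*P[1],p[1]+s*P[0]+c*P[1],P[2]])
cor=[(-.145,-.12),(-.145,.12),(.145,.12),(.145,-.12)]
O=[(S,sc(*q),(*c,.012)) for q,c in zip([(200,147),(537,222),(415,556),(22,457)],cor)]+\
  [(D,sd(*q),(*c,.012)) for q,c in zip([(107,525),(48,210),(545,137),(680,435)],cor)]
f=lambda p:np.concatenate([proj(k,T(p,P))-q for k,q,P in O])
r=least_squares(f,[.6,0,0]);F=r.x;print('fix',F,r.fun.round(1))
def fl(a,s,y): return T(F,(.1-s*np.cos(a)-.005*np.sin(a)*-0-0.005*-0*0+0.005*np.sin(a),y,.042+s*np.sin(a)+.005*np.cos(a)))
q=[(S,sc(270,3),-.045),(S,sc(413,22),.045)]
r=least_squares(lambda a:np.concatenate([proj(k,fl(a[0],.24,y))-u for k,u,y in q]),[.4]);A=r.x[0];print('flap',A,r.fun.round(1),'edge',fl(A,.225,0),'shut',fl(0,.225,0))
wc=lambda x,y:n(x,y,375,205,4,560,0); wd=lambda x,y:n(x,y,200,150,4,560,240)
W=[(S,wc(705,31),(-.055,-.012,.034)),(S,wc(735,48),(-.055,.012,.034)),(S,wc(684,50),(-.031,-.012,.034)),(S,wc(713,69),(-.031,.012,.034)),
(S,wc(594,146),(.055,-.012,.006)),(S,wc(625,164),(.055,.012,.006)),
(D,wd(605,285),(-.055,.012,.034)),(D,wd(636,290),(-.031,.012,.034)),(D,wd(597,304),(-.055,-.012,.034)),(D,wd(627,309),(-.031,-.012,.034)),(D,wd(747,334),(.055,.012,.006)),(D,wd(739,355),(.055,-.012,.001))]
r=least_squares(lambda p:np.concatenate([proj(k,T(p,P))-q for k,q,P in W]),[.6,.3,0.3]);print('wedge',r.x,r.fun.round(1))
print('gap',T(F,(-.025,0,.047)),'rel yaw',r.x[2]-F[2], 'heel ctr',T(r.x,(-.043,0,.017)))
E
python3 fit.py
```

```text
fix [ 0.59890273  0.04428222 -0.00298491] [-0.8 -0.7 -0.1 -0.6 -0.3  1.1 -1.4 -1.3 -0.3 -0.3 -1.  -1.1 -0.1 -1.3
  0.4 -1.7]
flap 0.6549144358826143 [-0.7 -1.   0.1  1.5] edge [0.52350101 0.04450729 0.18301106] shut [0.47390328 0.04465534 0.047     ]
wedge [ 0.471692    0.30214156 -0.4685725 ] [-0.6 -0.7 -0.2 -0.4 -0.8 -1.  -0.1 -1.1 -0.3 -0.2 -0.1  0.2  0.7 -1.2
  0.4 -1.3 -0.2 -1.3 -0.2 -1.4  0.5 -0.8  0.1  0.1]
gap [0.57390284 0.04435685 0.047     ] rel yaw -0.4655875853768031 heel ctr [0.4333268  0.32156092 0.017     ]
```

The pictures show the flap raised about 0.65 rad with its free edge towards the robot, and the wedge to the left of the fixture. The wedge's heel is at scene pixel (590,315) in the 800x600 view. I'll push the flap shut first.

```bash
python3 -m crank '[-0.3,0.2,0,0.02,1,-0.6,0.4,0,0.04,1,-0.9,0.556,0,0.06,1,-1,0.556,0,0.08,1,-1,0.556,0,0.1,1,-1,0.556,0,0.12,1,-1,0.556,0,0.14,1,-1,0.556,0,0.16,1,-1,0.556,0,0.18,1,-1,0.556,0,0.2,1,-1,0.556,0,0.22,1,-1,0.556,0,0.24,1]' 30; python3 -m crank '[-0.1,0,0,0.01,1,-0.2,0,0,0.01,1,-0.3,0,-0.15,0.01,1,-0.3,0,-0.3,0.01,1,-0.3,0,-0.3,0.01,1]'
```

```text
clock: 1.2
tcp_pos: [0.5699, 0.0444, 0.2395]
eef_rot: [0.032, 0.999, -0.0, -0.0]
wrist_force: [-0.4, 0.4, 0.6]
gripper_width: 0.014
grasp_force: 0.0
clock: 1.62
tcp_pos: [0.5443, 0.044, 0.2133]
eef_rot: [0.005, 1.0, -0.0, -0.002]
wrist_force: [-0.3, 0.7, -0.3]
gripper_width: 0.0006
grasp_force: 0.0
```

```bash
python3 -m crank '[0,0,-0.1,0,1,0,0,-0.18,0,1,-0.06,0,-0.26,0,1,-0.12,0,-0.34,0,1,-0.18,0,-0.42,0,1,-0.23,0,-0.51,0,1,-0.27,0,-0.6,0,1,-0.32,0,-0.69,0,1,-0.36,0,-0.78,0,1,-0.4,0,-0.87,0,1]'
```

```text
clock: 2.45
tcp_pos: [0.5134, 0.0446, 0.1453]
eef_rot: [0.004, 1.0, 0.0, -0.0]
wrist_force: [0.3, 0.9, 2.3]
gripper_width: 0.0002
grasp_force: 0.8
```

```bash
python3 -m crank '[-0.03,0,-0.1,0,1,-0.06,0,-0.2,0,1,-0.09,0,-0.29,0,1,-0.12,0,-0.38,0,1,-0.14,0,-0.47,0,1,-0.16,0,-0.56,0,1,-0.17,0,-0.64,0,1,-0.18,0,-0.71,0,1,-0.19,0,-0.76,0,1,-0.19,0,-0.8,0,1,-0.19,0,-0.8,0,1]'
```

```text
clock: 3.37
tcp_pos: [0.4981, 0.0442, 0.0812]
eef_rot: [0.004, 1.0, -0.0, -0.001]
wrist_force: [-0.0, 0.3, 0.9]
gripper_width: 0.0003
grasp_force: 0.0
```

```bash
python3 -m crank '[0,0,-0.03,0,1,0,0,-0.06,0,1,0,0,-0.06,0,1]'; python3 -m crank '[0,0,-0.02,0,1,0,0,-0.04,0,1,0,0,-0.04,0,1]'
```

```text
clock: 3.62
tcp_pos: [0.4984, 0.0443, 0.0768]
eef_rot: [0.004, 1.0, -0.0, -0.0]
wrist_force: [-0.4, -0.7, -0.8]
gripper_width: -0.0001
grasp_force: 0.0
clock: 3.87
tcp_pos: [0.4987, 0.0443, 0.0738]
eef_rot: [0.004, 1.0, -0.0, -0.0]
wrist_force: [0.5, 0.5, -0.1]
gripper_width: 0.0002
grasp_force: 0.0
```

```bash
python3 -m crank '[0,0,-0.02,0,1,0,0,-0.02,0,1]'; python3 -m crank '[0,0,-0.02,0,1,0,0,-0.02,0,1]'; python3 -m crank '[0,0,-0.02,0,1,0,0,-0.02,0,1]'
```

```text
clock: 4.03
tcp_pos: [0.499, 0.0445, 0.0724]
eef_rot: [0.004, 1.0, 0.0, 0.0]
wrist_force: [-0.3, -0.5, 1.7]
gripper_width: 0.0004
grasp_force: 0.3
clock: 4.2
tcp_pos: [0.4991, 0.0445, 0.0723]
eef_rot: [0.004, 1.0, -0.0, 0.0]
wrist_force: [-5.6, -0.5, 18.2]
gripper_width: 0.0003
grasp_force: 8.7
clock: 4.37
tcp_pos: [0.4991, 0.0445, 0.0722]
eef_rot: [0.004, 1.0, -0.001, 0.0]
wrist_force: [-10.3, -1.1, 31.8]
gripper_width: 0.0005
grasp_force: 16.5
```

```bash
python3 - <<'E'
from h import *
a=env.capture('scene');b=env.capture('side')
f=lambda im,x,y,w,h,k:cv2.resize(im[y:y+h,x:x+w],None,fx=k,fy=k,interpolation=cv2.INTER_CUBIC)
cv2.imwrite('pics/d.png',np.hstack([f(a,215,160,130,150,3),f(b,220,150,130,150,3)]))
E
```

```text
(no output)
```

View pics/d.png

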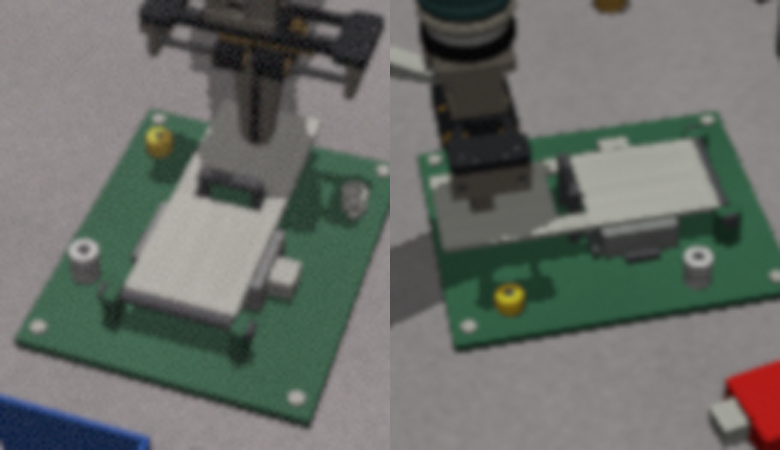

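Step 1's shut position is reached: the flap lies flat and the staple shows through the slot. The wrist read about 32 N at the end of that push, which is more than I intended, so I'm retracting now.

```bash
python3 -m crank '[0,0,0.15,0,1,0,0,0.5,0,1,0,0,0.9,0,0.5,-0.1,0.2,1,0,-0.5,-0.2,0.6,1,0,-1,-0.3,1,1,0,-1,-0.3,1,1,0,-1]' 20; python3 -m crank '[-0.1,0.4,0,-0.02,-1,-0.2,0.8,0,-0.04,-1,-0.3,1,0,-0.06,-1,-0.3,1,0,-0.073,-1,-0.3,1,0,-0.073,-1]';  python3 -m crank '[-0.1,0.4,0,0,-1,-0.2,0.8,0,0,-1,-0.22,1,0,0,-1,-0.22,1,0,0,-1,-0.22,1,0,0,-1]'
python3 - <<'E'
from h import *
s=env.read_state();print(np.round(s['tcp_pos'],4),R.from_quat(s['eef_rot']).as_matrix()[:2,1].round(3))
KC=cam('wrist');a=env.capture('wrist');cv2.imwrite('pics/_w.png',a);np.savez('w.npz',K=KC[0],C=KC[1])
cv2.imwrite('pics/w1.png',cv2.resize(a,(800,600)))
E
```

```text
clock: 5.05
tcp_pos: [0.4734, 0.1308, 0.15]
eef_rot: [-0.0, 1.0, 0.002, 0.001]
wrist_force: [-0.1, -0.1, -0.1]
gripper_width: 0.0319
grasp_force: 0.0
clock: 5.47
tcp_pos: [0.4504, 0.2056, 0.1491]
eef_rot: [0.231, 0.973, 0.0, 0.0]
wrist_force: [0.6, -0.4, 0.5]
gripper_width: 0.0651
grasp_force: 0.0
clock: 5.88
tcp_pos: [0.4334, 0.2841, 0.1489]
eef_rot: [0.23, 0.973, -0.0, -0.0]
wrist_force: [0.3, -0.6, -0.7]
gripper_width: 0.092
grasp_force: 0.0
[0.4334 0.2841 0.1489] [0.448 0.894]
```

View pics/w1.png

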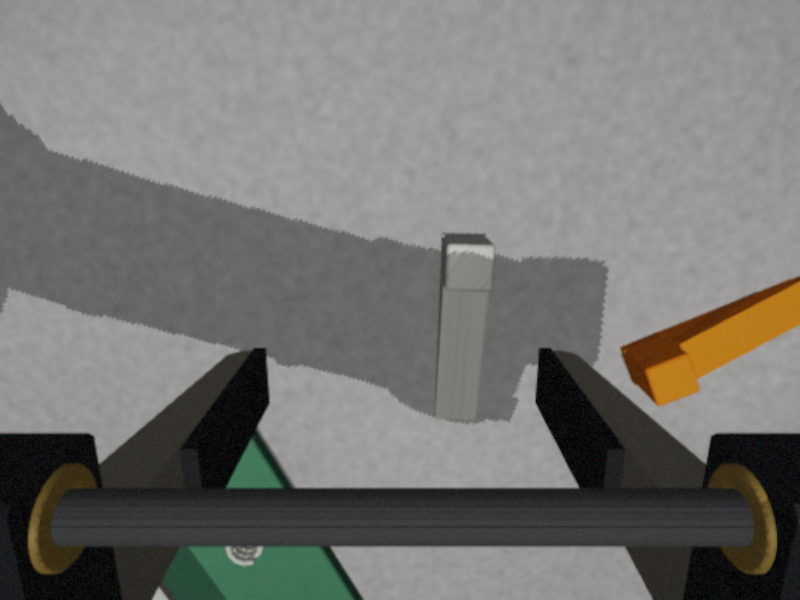

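```bash
python3 - <<'E'
from h import *
w=np.load('w.npz');KC=(w['K'],w['C'])
g=lambda u,v,z:onz(KC,u*.7,v*.7,z)
c=[g(446,243,.034),g(493,244,.034),g(446,289,.034),g(491,290,.034)]
print(np.round(c,4)); b=np.mean(c,0);t=(g(436,417,.006)+g(476,420,.006))/2
print(b,t,np.degrees(np.arctan2(*(t-b)[[1,0]])),np.linalg.norm((t-b)[:2]))
d=(np.array([.4334,.2841,.1489]));print('delta',(b-d)/.08)
E
```

```text
[[0.4175 0.3168 0.034 ]
 [0.4282 0.337  0.034 ]
 [0.4383 0.3069 0.034 ]
 [0.4488 0.3267 0.034 ]]
[0.43319774 0.32186498 0.034     ] [0.52001576 0.27706795 0.006     ] -27.293176700744585 0.09769411978937911
delta [-0.00252822  0.47206222 -1.43625   ]
```

```bash
python3 -m crank '[0,0.2,0,-0.002,-0.4,0,0.47,0,-0.002,-0.4,0,0.47,-0.3,-0.002,-0.4,0,0.47,-0.65,-0.002,-0.4,0,0.47,-1,-0.002,-0.4,0,0.47,-1,-0.002,-0.4]' 25; python3 -m crank '[0,0,-0.25,0,-0.4,0,0,-0.4,0,-0.4,0,0,-0.49,0,-0.4,0,0,-0.49,0,-0.4,0,0,-0.49,0,0,0,0,-0.49,0,0.4,0,0,-0.49,0,1,0,0,-0.49,0,1,0,0,-0.49,0,1,0,0,-0.49,0,1]' 25
```

```text
clock: 6.43
tcp_pos: [0.4315, 0.3175, 0.0646]
eef_rot: [0.238, 0.971, -0.004, -0.003]
wrist_force: [-0.2, -0.6, 0.1]
gripper_width: 0.0646
grasp_force: 0.0
clock: 7.27
tcp_pos: [0.4333, 0.3222, 0.0304]
eef_rot: [0.237, 0.971, 0.0, 0.0]
wrist_force: [0.3, -0.2, -0.7]
gripper_width: 0.0268
grasp_force: 0.0
```

```bash
python3 -m crank '[0,0,0,0,1,0,0,0,0,1,0,0,0,0,1]' 45; python3 -m crank '[0,0,0.1,0,1,0,0,0.3,0,1,0,0,0.6,0,1,0,0,0.9,0,1,0,0,1,0,1,0,0,1,0.03,1,0,0,1,0.05,1,0,0,1,0.076,1,0,0,1,0.076,1]'
python3 - <<'E'
from h import *
s=env.read_state();print(R.from_quat(s['eef_rot']).as_matrix()[:,1].round(3))
E
```

```text
clock: 7.52
tcp_pos: [0.4333, 0.322, 0.0303]
eef_rot: [0.237, 0.971, -0.0, 0.0]
wrist_force: [-0.8, -1.0, 5.2]
gripper_width: 0.0238
grasp_force: 45.0
clock: 8.27
tcp_pos: [0.4329, 0.3217, 0.1095]
eef_rot: [-0.002, 1.0, -0.0, -0.0]
wrist_force: [0.1, 0.3, -2.0]
gripper_width: 0.0237
grasp_force: 45.0
[-0.004  1.    -0.   ]
```

```bash
python3 -m crank '[0,-0.3,0,0,1,0,-0.7,0,0,1,0,-1,0,0,1]'; python3 -m crank '[0,-0.4,0,0,1,0,-0.8,0,0,1,0,-1,0,0,1]'; python3 -m crank '[0,-0.4,0,0,1,0,-0.8,0,0,1,0,-1,0,0,1]';python3 -m crank '[0,-0.2,0,0,1,0,-0.4,0,0,1,0,-0.47,0,0,1,0,-0.47,0,0,1,0,-0.47,0,0,1]'
python3 - <<'E'
from h import *
s=env.read_state();print(np.round(s['tcp_pos'],4),R.from_quat(s['eef_rot']).as_matrix()[:2,1].round(3))
KC=cam('wrist');a=env.capture('wrist');np.savez('w.npz',K=KC[0],C=KC[1])
b=env.capture('side')
f=lambda im,x,y,w,h,k:cv2.resize(im[y:y+h,x:x+w],None,fx=k,fy=k,interpolation=cv2.INTER_CUBIC)
cv2.imwrite('pics/w2.png',np.hstack([f(a,130,120,200,300,2),f(b,200,120,133,200,3)]))
E
```

```text
clock: 8.52
tcp_pos: [0.4324, 0.2399, 0.1091]
eef_rot: [0.001, 1.0, -0.001, -0.001]
wrist_force: [0.5, -1.0, -1.3]
gripper_width: 0.0237
grasp_force: 45.0
clock: 8.77
tcp_pos: [0.4324, 0.1577, 0.1092]
eef_rot: [0.003, 1.0, -0.001, -0.001]
wrist_force: [-1.0, 0.0, -2.5]
gripper_width: 0.0238
grasp_force: 45.0
clock: 9.02
tcp_pos: [0.4323, 0.0781, 0.1093]
eef_rot: [0.003, 1.0, -0.001, -0.001]
wrist_force: [0.9, -1.0, -1.7]
gripper_width: 0.0232
grasp_force: 45.0
clock: 9.43
tcp_pos: [0.4331, 0.0449, 0.1099]
eef_rot: [0.001, 1.0, 0.0, -0.0]
wrist_force: [-1.0, -0.7, -1.6]
gripper_width: 0.0236
grasp_force: 45.0
[0.4331 0.0449 0.1099] [0.002 1.   ]
```

View pics/w2.png

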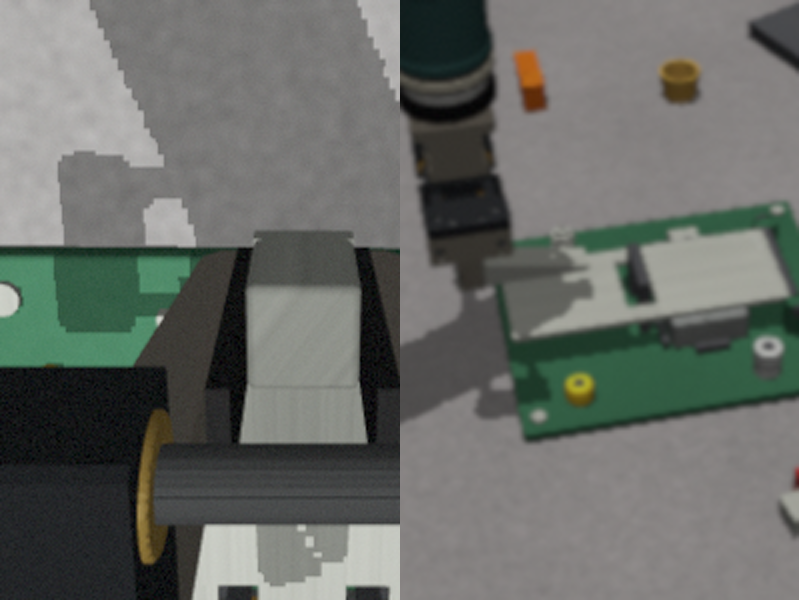

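```bash
python3 -m crank '[0,0,-0.1,0,1,0,0,-0.25,0,1,0,0,-0.39,0,1,0,0,-0.39,0,1]'; python3 -m crank '[0.1,0,0,0,1,0.25,0,0,0,1,0.4,0,0,0,1,0.5,0,0,0,1,0.55,0,0,0,1,0.55,0,0,0,1,0.55,0,0,0,1]'
```

```text
clock: 9.87
tcp_pos: [0.4329, 0.0453, 0.0774]
eef_rot: [0.0, 1.0, 0.0, -0.001]
wrist_force: [0.1, 0.1, -1.7]
gripper_width: 0.0239
grasp_force: 45.0
clock: 10.45
tcp_pos: [0.4768, 0.0445, 0.0787]
eef_rot: [0.001, 1.0, -0.0, -0.0]
wrist_force: [1.0, 0.7, -1.3]
gripper_width: 0.024
grasp_force: 45.0
```

Now lower in small steps until the wedge touches the flap.

```bash
python3 -m crank '[0,0,-0.01,0,1,0,0,-0.01,0,1,0,0,-0.01,0,1]'
```

```text
clock: 10.7
tcp_pos: [0.4767, 0.0444, 0.0779]
eef_rot: [0.001, 1.0, -0.0, -0.0]
wrist_force: [0.4, -0.8, -2.0]
gripper_width: 0.0238
grasp_force: 45.0
```

```bash
python3 -m crank '[0,0,-0.01,0,1,0,0,-0.01,0,1,0,0,-0.01,0,1]'
```

```text
clock: 10.95
tcp_pos: [0.4771, 0.0444, 0.0772]
eef_rot: [0.001, 1.0, -0.0, -0.0]
wrist_force: [-0.1, 0.7, 0.0]
gripper_width: 0.0236
grasp_force: 45.0
```

```bash
python3 -m crank '[0,0,0,0,0.35,0,0,0,0,0.2,0,0,0,0,0.1,0,0,0,0,0.1,0,0,0.1,0,0.1,0,0,0.35,0,0.1,0,0,0.62,0,0.1,-0.2,0,0.62,0,0.5,-0.46,0,0.62,0,1,-0.46,0,0.62,0,1]' 20; python3 -m crank '[0,0,-0.2,0,1,0,0,-0.4,0,1,0,0,-0.61,0,1,0,0,-0.61,0,1,0,0,-0.61,0,1,0,0,-0.61,0,1]'
python3 - <<'E'
from h import *
b=env.capture('side');a=env.capture('scene')
f=lambda im,x,y,w,h,k:cv2.resize(im[y:y+h,x:x+w],None,fx=k,fy=k,interpolation=cv2.INTER_CUBIC)
cv2.imwrite('pics/r.png',np.hstack([f(a,240,160,80,100,5),f(b,220,170,80,100,5)]))
E
```

```text
clock: 11.78
tcp_pos: [0.4371, 0.0442, 0.1272]
eef_rot: [0.0, 1.0, -0.001, -0.001]
wrist_force: [-0.9, -0.4, -1.0]
gripper_width: 0.0236
grasp_force: 0.0
clock: 12.28
tcp_pos: [0.4411, 0.0446, 0.0787]
eef_rot: [0.001, 1.0, 0.0, 0.0]
wrist_force: [0.7, -0.1, 0.2]
gripper_width: 0.0003
grasp_force: 0.0
```

View pics/r.png

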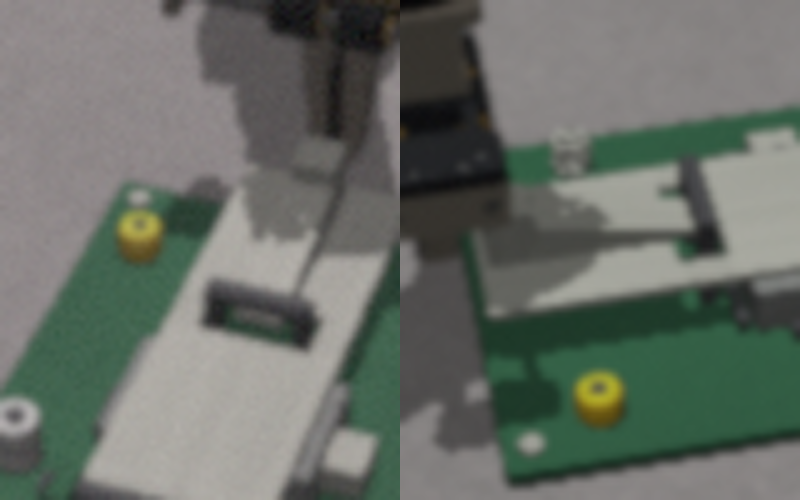

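The wedge lies on the flap with its toe at the crossbar, centred between the posts (left view, about (262,315)). Next I push it from behind.

```bash
python3 -m crank '[0.06,0,0,0,1,0.12,0,0,0,1,0.16,0,0,0,1,0.2,0,0,0,1,0.24,0,0,0,1,0.28,0,0,0,1,0.3,0,0,0,1,0.3,0,0,0,1]'
```

```text
clock: 13.05
tcp_pos: [0.4652, 0.0445, 0.0779]
eef_rot: [0.001, 1.0, 0.0, 0.001]
wrist_force: [0.2, 0.1, -0.4]
gripper_width: 0.0003
grasp_force: 0.0
```

```bash
python3 -m crank '[0.02,0,0,0,1,0.04,0,0,0,1,0.06,0,0,0,1,0.06,0,0,0,1]'
```

```text
clock: 13.38
tcp_pos: [0.4699, 0.0445, 0.078]
eef_rot: [0.001, 1.0, 0.0, 0.001]
wrist_force: [-0.7, 0.3, -0.1]
gripper_width: 0.0003
grasp_force: 0.1
```

```bash
python3 -m crank '[0.01,0,0,0,1,0.02,0,0,0,1,0.02,0,0,0,1]'
```

```text
clock: 13.63
tcp_pos: [0.4709, 0.0444, 0.078]
eef_rot: [0.001, 1.0, 0.0, 0.0]
wrist_force: [-0.7, -0.8, -0.4]
gripper_width: 0.0005
grasp_force: 0.5
```

```bash
python3 -m crank '[0.01,0,0,0,1,0.02,0,0,0,1,0.02,0,0,0,1]'
```

```text
clock: 13.88
tcp_pos: [0.4729, 0.0444, 0.078]
eef_rot: [0.001, 1.0, 0.0, 0.0]
wrist_force: [-0.6, -0.4, -0.8]
gripper_width: 0.0002
grasp_force: 0.4
```

```bash
python3 -m crank '[0.01,0,0,0,1,0.02,0,0,0,1,0.02,0,0,0,1]'
```

```text
clock: 14.13
tcp_pos: [0.4742, 0.0445, 0.078]
eef_rot: [0.001, 1.0, 0.0, 0.0]
wrist_force: [-1.1, 0.7, -0.5]
gripper_width: 0.0003
grasp_force: 0.4
```

```bash
python3 -m crank '[0.01,0,0,0,1,0.02,0,0,0,1,0.025,0,0,0,1,0.025,0,0,0,1]'
```

```text
clock: 14.47
tcp_pos: [0.4765, 0.0444, 0.078]
eef_rot: [0.001, 1.0, 0.0, 0.0]
wrist_force: [0.2, -0.3, -1.4]
gripper_width: 0.0005
grasp_force: 0.2
```

```bash
python3 -m crank '[0.01,0,0,0,1,0.02,0,0,0,1,0.025,0,0,0,1,0.025,0,0,0,1]'
```

```text
clock: 14.8
tcp_pos: [0.4785, 0.0445, 0.078]
eef_rot: [0.001, 1.0, 0.0, 0.0]
wrist_force: [-0.1, -0.4, -0.7]
gripper_width: 0.0006
grasp_force: 0.5
```

```bash
python3 -m crank '[0.01,0,0,0,1,0.02,0,0,0,1,0.03,0,0,0,1,0.03,0,0,0,1]'
```

```text
clock: 15.13
tcp_pos: [0.481, 0.0445, 0.078]
eef_rot: [0.001, 1.0, 0.0, 0.001]
wrist_force: [-0.4, 0.2, -1.0]
gripper_width: 0.0007
grasp_force: 0.5
```

```bash
python3 -m crank '[0.01,0,0,0,1,0.02,0,0,0,1,0.03,0,0,0,1,0.03,0,0,0,1]'
```

```text
clock: 15.47
tcp_pos: [0.4835, 0.0444, 0.078]
eef_rot: [0.001, 1.0, 0.0, 0.001]
wrist_force: [-2.1, -0.2, -0.7]
gripper_width: 0.0006
grasp_force: 0.5
```

```bash
python3 -m crank '[0.01,0,0,0,1,0.015,0,0,0,1,0.015,0,0,0,1]'
```

```text
clock: 15.72
tcp_pos: [0.4841, 0.0444, 0.078]
eef_rot: [0.001, 1.0, 0.0, 0.0]
wrist_force: [-1.9, 0.6, 0.6]
gripper_width: 0.0004
grasp_force: 0.9
```

```bash
python3 -m crank '[0.01,0,0,0,1,0.02,0,0,0,1,0.02,0,0,0,1]'
```

```text
clock: 15.97
tcp_pos: [0.4862, 0.0445, 0.078]
eef_rot: [0.001, 1.0, 0.0, 0.001]
wrist_force: [-0.9, 0.3, -0.7]
gripper_width: 0.0003
grasp_force: 0.5
```

```bash
python3 -m crank '[0.01,0,0,0,1,0.02,0,0,0,1,0.025,0,0,0,1,0.025,0,0,0,1]'
```

```text
clock: 16.3
tcp_pos: [0.488, 0.0444, 0.078]
eef_rot: [0.001, 1.0, 0.0, 0.0]
wrist_force: [-0.5, -0.4, 0.3]
gripper_width: 0.0005
grasp_force: 0.7
```

```bash
python3 -m crank '[0.01,0,0,0,1,0.02,0,0,0,1,0.03,0,0,0,1,0.03,0,0,0,1]'
```

```text
clock: 16.63
tcp_pos: [0.4882, 0.0444, 0.0778]
eef_rot: [0.001, 1.0, -0.0, -0.002]
wrist_force: [-6.3, 0.4, 6.4]
gripper_width: 0.0004
grasp_force: 3.6
```

```bash
python3 -m crank '[0.005,0,0,0,1,0.01,0,0,0,1,0.01,0,0,0,1,0.01,0,0,0,1]'
```

```text
clock: 16.97
tcp_pos: [0.4882, 0.0444, 0.0778]
eef_rot: [0.001, 1.0, -0.001, -0.003]
wrist_force: [-9.5, 0.4, 7.4]
gripper_width: 0.0003
grasp_force: 4.7
```

```bash
python3 -m crank '[0.005,0,-0.005,0,1,0.01,0,-0.01,0,1,0.01,0,-0.01,0,1,0.01,0,-0.01,0,1]'
```

```text
clock: 17.3
tcp_pos: [0.4884, 0.0443, 0.0768]
eef_rot: [0.001, 1.0, -0.001, -0.003]
wrist_force: [-10.0, -0.7, 9.2]
gripper_width: 0.0004
grasp_force: 5.3
```

```bash
python3 -m crank '[0.005,0,0,0,1,0.01,0,0,0,1,0.01,0,0,0,1,0.01,0,0,0,1]'; python3 - <<'E'
from h import *
b=env.capture('side');a=env.capture('scene')
f=lambda im,x,y,w,h,k:cv2.resize(im[y:y+h,x:x+w],None,fx=k,fy=k,interpolation=cv2.INTER_CUBIC)
cv2.imwrite('pics/j.png',np.hstack([f(a,240,160,80,100,5),f(b,220,170,80,100,5)]))
E
```

```text
clock: 17.63
tcp_pos: [0.4884, 0.0444, 0.0768]
eef_rot: [0.001, 1.0, -0.001, -0.004]
wrist_force: [-13.8, -0.1, 11.7]
gripper_width: 0.0004
grasp_force: 6.5
```

View pics/j.png

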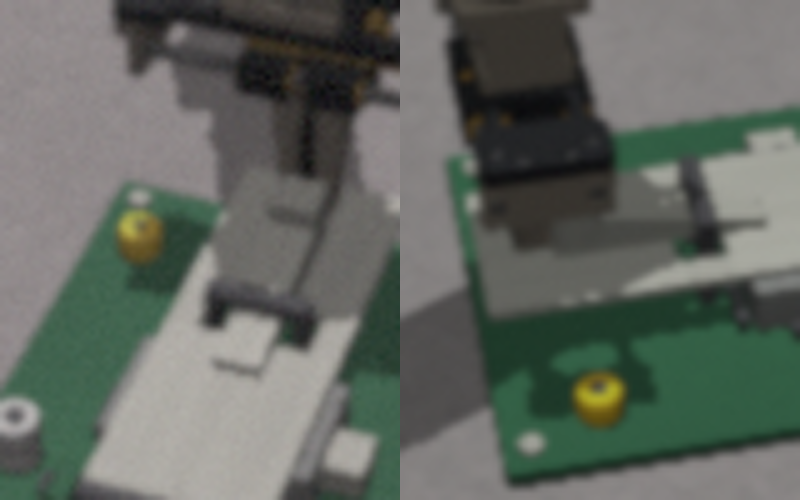

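The wedge is about 35 mm past the bar and holding. Before the last bit of push I'll take off the downward finger load.

```bash
python3 -m crank '[0,0,0.006,0,1,0,0,0.012,0,1,0.003,0,0.012,0,1,0.003,0,0.012,0,1]'
```

```text
clock: 18.07
tcp_pos: [0.4886, 0.0442, 0.0769]
eef_rot: [0.001, 1.0, -0.001, -0.004]
wrist_force: [-9.8, -0.1, 2.3]
gripper_width: 0.0006
grasp_force: 4.8
```

```bash
python3 -m crank '[0.005,0,0.002,0,1,0.01,0,0.005,0,1,0.01,0,0.005,0,1,0.01,0,0.005,0,1]'
```

```text
clock: 18.4
tcp_pos: [0.4887, 0.0442, 0.0769]
eef_rot: [0.001, 1.0, -0.001, -0.005]
wrist_force: [-9.9, 1.1, 0.3]
gripper_width: 0.0006
grasp_force: 5.2
```

```bash
python3 -m crank '[0.005,0,0,0,1,0.01,0,0.002,0,1,0.015,0,0.003,0,1,0.015,0,0.003,0,1]'
```

```text
clock: 18.73
tcp_pos: [0.4888, 0.0441, 0.0769]
eef_rot: [0.001, 1.0, -0.001, -0.006]
wrist_force: [-13.6, 0.8, 2.3]
gripper_width: 0.0005
grasp_force: 6.4
```

```bash
python3 -m crank '[0.004,0,0,0,1,0.008,0,0.002,0,1,0.008,0,0.002,0,1,0.008,0,0.002,0,1]'
```

```text
clock: 19.07
tcp_pos: [0.4889, 0.0441, 0.0769]
eef_rot: [0.001, 1.0, -0.001, -0.007]
wrist_force: [-13.4, 0.9, 1.6]
gripper_width: 0.0005
grasp_force: 7.0
```

```bash
python3 -m crank '[0.004,0,0,0,1,0.008,0,0.001,0,1,0.008,0,0.001,0,1]'
```

```text
clock: 19.32
tcp_pos: [0.4889, 0.0441, 0.0769]
eef_rot: [0.001, 1.0, -0.001, -0.007]
wrist_force: [-14.5, 0.9, 3.6]
gripper_width: 0.0005
grasp_force: 7.8
```

Push is about 15 N. Now I back straight off, rise and look.

```bash
python3 -m crank '[-0.05,0,0,0,1,-0.15,0,0,0,1,-0.4,0,0,0,1,-0.6,0,0,0,1,-0.6,0,0.4,0,1,-0.6,0,0.8,0,1,-0.6,0,1,0,1,-0.6,0,1,0,1,-0.6,0,1,0,1,-0.6,0,1,0,1]'; python3 - <<'E'
from h import *
b=env.capture('side');a=env.capture('scene')
f=lambda im,x,y,w,h,k:cv2.resize(im[y:y+h,x:x+w],None,fx=k,fy=k,interpolation=cv2.INTER_CUBIC)
cv2.imwrite('pics/k.png',np.hstack([f(a,240,160,80,100,5),f(b,220,170,80,100,5)]))
E
```

```text
clock: 20.15
tcp_pos: [0.4479, 0.0442, 0.1586]
eef_rot: [0.001, 1.0, -0.0, 0.0]
wrist_force: [-0.8, 0.1, 0.2]
gripper_width: 0.0008
grasp_force: 0.0
```

View pics/k.png

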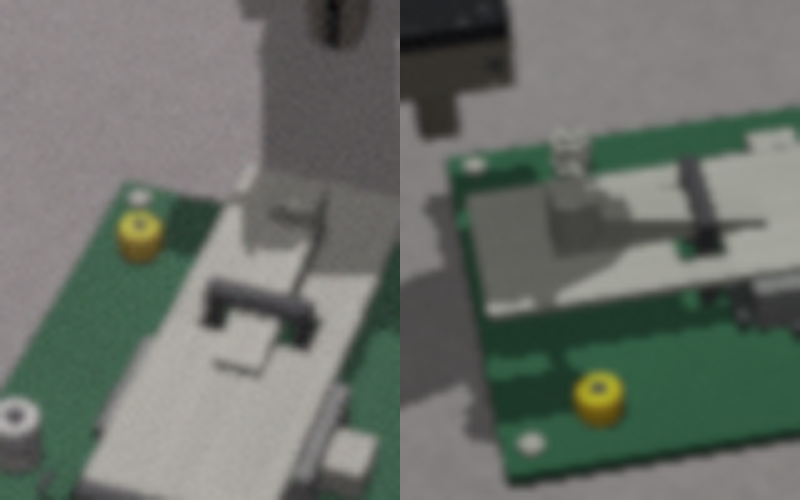

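The wedge stays flat and in the same place under the bar after release (left view, toe about (240,365)). The flap is shut and the arm is clear, so I'm handing in.

```bash
python3 -c "
from cell import env
print(env.hand_in())"
```

```text
the job is handed in; nothing more can be done
None
```

The flap is shut, the wedge was jammed under the crossbar with about a 14.5 N push and stayed put when released, and the job is handed in (no verdict was returned); however, the wrist sensor read about 32 N while I was pressing the flap shut, so the 30 N flap limit may have been exceeded.

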